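Store the hydrometer case bulb end down

ROBOT

A 6-joint arm with a two-finger parallel gripper is mounted at the origin on the work surface. World frame = base frame: x ahead of the robot, y to its left, z up, the work surface at z = 0. Lengths are in m, angles in degrees, forces in N, time in s.
With the tool pointing down it reaches from about 0.375 to 0.9 m from the base axis. Payload 3.1 kg.
Tool frame: the origin (TCP) lies at the very end of the fingers, on their centre line; the grasp point (between the pads) lies 19 mm behind it; z points along the fingers, y is the direction in which the jaws open and shut (so a half turn about z gives the same grasp; the last joint's range is limited). The gripper opens to 87 mm and grips with 3 to 60 N. Pads are 19 mm wide; open, the fingers measure 117 mm over their backs; the gripper's body (75 mm by 190 mm) begins 51 mm behind the grasp point.
Start: joints at [62.481, 30.224, 82.088, -0, 67.689, -10.227], TCP at [0.186, 0.597, 0.223] pointing down, gripper open.
Joint ranges: [-176.69, 176.69], [-43.24, 126.21], [12.49, 139.97], [-82, 262], [0, 151.66], [-163.58, 163.58]. Speed limits (degrees/s): [159.86, 159.86, 180, 180, 180, 180].

INTERFACE

Orientations are given as a 3x3 rotation matrix whose columns are the frame's x, y, z axes.
In Python, from rig import read_state, capture, hand_in gives the robot as it stands. The module is installed in compiled form; this text tells all that it offers.
- The arm moves only by the tool send_rows, never from a script. Its argument "moves" is one flat list of numbers, 7 for each row, row after row: the turn, a rotation vector about the world's x, y, z in degrees, then the shift along the world's x, y, z in cm, then the gripper's target within -1 to 1 (fully open at 1, half-way at 0, shut at -1). In form: [rx, ry, rz, tx, ty, tz, hand, rx, ry, rz, tx, ty, tz, hand, ...]. A call has 1 to 20 rows; each row shifts and turns the commanded pose from where the row before left it; what a row does not reach is not made up. A row lasts 1/10 s, in which the tool goes at most 50 mm and 8.59 degrees, less where a joint would pass 70% of its speed; a pose out of reach is approached as far as the arm can. A call with a gripper value outside its range is refused whole. The fingers move at their own pace and stop on an object; the grip force is fixed at half the most. Time passes only in rows, so rows that do not move let the fingers close. It gives the time, the measured TCP pose, the force and the opening at its end, in the units of the state.
- read_state(): the state, without advancing time (a new reading comes with each control period).
- capture(name): name is "scene" or "top"; returns a dict with "pixels" (420x560x3 uint8, red, green, blue), "vertical_fov" (degrees; the focal length in pixels is half the picture's height over the tangent of half this angle, whatever the lens; pixels are square), "cx", "cy" (the principal point, pixels), "dist" ([k1, k2, p1, p2, k3] as OpenCV has them; the pictures are not rectified), "rvec" (rotation vector, rad) and "tvec" (3), from world to camera coordinates, as OpenCV has them. Camera axes: x right, y down, z forward; pixel columns grow to the right and rows downward; lengths in m; the calibration is good to about 2 mm. A picture is of the moment at which its call begins. There is no depth.
- hand_in(): hands the job in, once; it reports no verdict.
The state is a dict: "time_s": time; "joint_positions": joint angles; "qvel": joint speeds; "tau": joint torques, N m; "position": TCP position; "tcp_rot": TCP orientation; "force": force on the tool from outside, world axes, zero at the start; "moment": the same for the moment, N m; "opening": opening from 0.0 (shut) to 1.0 (fully open).
Only numpy, scipy, OpenCV 4.12 (cv2) and the standard library are available. Lean on these libraries where they do the work, as an engineer would, in place of code of your own. Each camera call takes 0.05 s, during which the arm holds its last target.

TASK

The closed blue case holds glass hydrometers, and nothing outside shows at which end their heavy bulbs lie: lift it level a few centimetres off the bench to feel which end is heavy, and never turn it heavy end up, for the bulbs would snap the thin stems. Stand it upright, heavy end down, inside the orange wire stand, setting it down gently, not dropping it, and let go. Then, with the case standing there, swing the stand's wire gate fully shut in front of it, and leave the other glassware and things on the bench where they are.

Things in the scene. Friction and masses are not known exactly. Their poses are not given: they have to be found in the camera images.
- case: Closed hard case, dark blue with a grey cap at each end: a flat-sided box 200 x 50 x 40 mm, 0.4 to 0.55 kg in all, firm enough to grip hard. Origin: centre of its underside as it lies at the start; x along its 200 mm length (lying roughly across the bench, along world y), y across its 50 mm width, z through its 40 mm thickness. Both ends look alike.
- case_mid (a point): Centre of the case. Bulbs of 0.24 to 0.36 kg lie snugly 63 mm from here towards one end, only light stems (0.03 kg) at the other; either end of the case's x axis may be the heavy one, it differs from time to time. Held level by the middle, the heavy end pulls down with a moment of 0.12 to 0.21 N m about the line across the width.
- stand: Stand of orange 6 mm wire on a dark steel base plate 130 (x) x 124 (y) x 6 mm, fixed to the bench. Origin: centre of the plate's underside; x points to its closed back, -x to its open front with the gate (towards the robot, roughly), y to the left seen from the front, z up.
- stand_floor (a point): Centre of the top of the base plate, 6 mm above the bench: the case stands here. Corner posts are centred 56 mm from here along the stand's x and 52 mm along its y, 95 mm tall; rails centred 45 and 95 mm above the bench join them at the left, back and right; front and top are open. Clear space 106 (x) x 98 (y) mm: the case fits in any turn about the vertical.
- gate (a joint): Swing gate across the stand's front, hinged on an upright axis at the front left corner: 0 = fully shut (lying along the stand's -y, in front of the front posts, against a stop), grows as it opens, its free end swinging out towards the stand's -x (pi/2 = pointing straight out to the front), largest 2.0. It stays where it is left (light friction, under 1.5 N at the free end).
- gate_hinge (a point): point on the gate's hinge axis at the height of its top wire: 64 mm in front of the stand's origin (-x), 52 mm to the left (+y), 85 mm above the bench
- gate_tip (a point): upper corner of the gate's free end, 108 mm from the hinge axis, 85 mm above the bench. The gate is a flat frame of 6 mm wire: top wire at 85 mm, bottom wire at 35 mm above the bench, uprights at both ends, thinner wires between
- beaker: Clear glass beaker, 68 mm across, 90 mm tall; bystander, origin at the centre of its underside
- reagent: Amber bottle with a white cap, 56 mm across, 115 mm tall; bystander, origin at the centre of its underside
- jar: Squat white screw-top jar, 52 mm across, 55 mm tall; bystander, origin at the centre of its underside
- tip_box: Grey pipette-tip box with a clear lid, 87 x 62 mm, 51 mm tall (x along its length); bystander, origin at the centre of its underside
- forceps: Flat steel forceps lying on the bench, 130 mm long (x along them), 5 mm thick; bystander, origin at the centre of its underside
- cylinder50: Slim clear 50 ml measuring cylinder, 29 mm across, 187 mm tall, on a blue foot 66 mm across; bystander, origin at the centre of its underside
There are look-alikes about, which are no part of the job. Leave any brown or yellow look-alike of the stand alone. There is more than one size of the case; the one meant has the size given above.

How it is judged:
By the outcome, as a careful person would: the job done as asked, in the order asked, and still so for the second after the job is handed in, with the robot touching nothing.
It also fails if it takes over 69 s, if anything falls off the work surface, if the arm or the gripper's body presses on something with over 40 N, if the wrist force passes 120 N, or if a joint passes its speed limit or range.

## Working session

There is one attempt and no reset: what is moved stays moved. The work goes in short steps, Python scripts to look and compute and a tool call to move; the robot and the scene stay as the last step left them, time stands still between calls to the robot, and variables do not carry over. Pictures are saved under pics/ and viewed, and the job is handed in when it is done.

Besides the shell and the picture viewer there is one more tool, called after ">>>" as name(argument=value, ...) on one line, values as JSON. send_rows: Moves the arm, as the interface text tells. Its arguments: {"type":"object","properties":{"moves":{"type":"array","items":{"type":"number"}}},"required":["moves"]}

```bash
mkdir -p pics; cat > h.py <<'E'
import numpy as np,cv2
from rig import read_state,capture,hand_in
def snap(n,f):
    c=capture(n); cv2.imwrite('pics/'+f+'.png',c['pixels'][:,:,::-1]); np.savez(f+'.npz',**{k:np.array(v) for k,v in c.items()}); return c
def cam(f):
    c=np.load(f+'.npz'); H=c['pixels'].shape[0]; fl=H/2/np.tan(np.radians(float(c['vertical_fov']))/2)
    K=np.array([[fl,0,float(c['cx'])],[0,fl,float(c['cy'])],[0,0,1]]); return c,K
def ray(f,uv,z):
    c,K=cam(f); uv=np.array(uv,float).reshape(-1,1,2)
    n=cv2.undistortPoints(uv,K,c['dist'].astype(float))[:,0]
    R=cv2.Rodrigues(c['rvec'].astype(float))[0]; t=c['tvec'].astype(float).ravel()
    d=np.c_[n,np.ones(len(n))]@R; o=-R.T@t
    s=(z-o[2])/d[:,2]; return o+s[:,None]*d
def proj(f,P):
    c,K=cam(f); return cv2.projectPoints(np.array(P,float).reshape(-1,1,3),c['rvec'].astype(float),c['tvec'].astype(float),K,c['dist'].astype(float))[0][:,0]
E
python3 - <<'E'
from h import *
for n in('scene','top'):
    c=snap(n,n+'0'); print(n,c['vertical_fov'],c['rvec'],c['tvec'],c['dist'])
print(read_state())
E
```

```text
scene 51.49440096277824 [ 2.28240144  0.64320329 -0.29087849] [-0.47397447 -0.13807982  1.53202746] [0.01600831 0.         0.         0.         0.        ]
top 44.543710167486815 [ 2.21501763 -2.17403711  0.0467063 ] [-0.00295865  0.55327813  1.39371592] [-0.15725635  0.          0.          0.          0.        ]
{'time_s': 0.1, 'joint_positions': array([ 6.24798045e+01,  3.02716969e+01,  8.21465562e+01, -2.18606795e-04,
        6.76892617e+01, -1.02263291e+01]), 'qvel': array([-0.06261935, -0.0604842 , -0.11120077,  0.02802149, -0.03930999,
       -0.05962148]), 'tau': array([ 3.92874508e-04, -4.40988314e+01, -1.77151394e+01,  6.35372777e-02,
        5.34175336e-02, -3.30449438e-05]), 'position': array([0.18546123, 0.59618688, 0.22170413]), 'tcp_rot': array([[-9.54792918e-01,  2.97270479e-01, -8.63920859e-04],
       [ 2.97271551e-01,  9.54791522e-01, -1.66578849e-03],
       [ 3.29674571e-04, -1.84730214e-03, -9.99998239e-01]]), 'force': array([-1.69328123,  0.33174045, -0.00992443]), 'moment': array([-0.05304742, -0.0640393 , -0.04947842]), 'opening': 1.0026382233543725}
```

View pics/scene0.png

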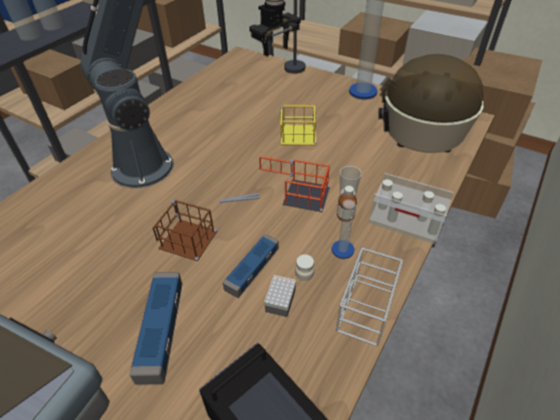

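View pics/top0.png

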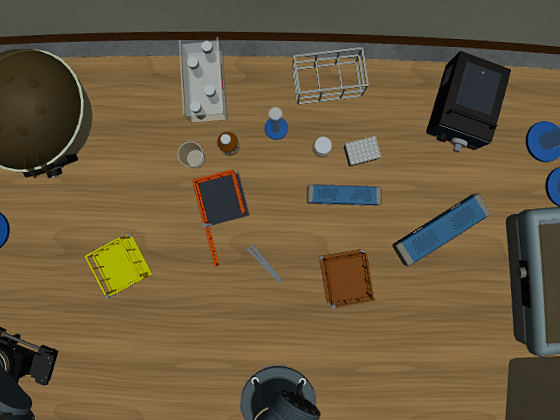

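The scene picture shows two blue cases at (252,264) and (158,325). In the top view they are at (344,194) and (440,230). The stands in the top view are orange at (220,197), brown at (347,278) and yellow at (118,265). The orange gate is at (211,245), pointing out to the front. I'll measure the case sizes next.

```bash
python3 - <<'E'
from h import *
im=cv2.imread('pics/top0.png')
a=cv2.resize(im[170:220,295:395],None,fx=8,fy=8,interpolation=cv2.INTER_CUBIC)
cv2.imwrite('pics/caseT.png',a)
a=cv2.resize(im[160:275,180:300],None,fx=5,fy=5,interpolation=cv2.INTER_CUBIC)
cv2.imwrite('pics/standT.png',a)
im=cv2.imread('pics/scene0.png')
a=cv2.resize(im[140:300,215:365],None,fx=3.7,fy=3.7,interpolation=cv2.INTER_CUBIC)
cv2.imwrite('pics/sc.png',a)
for e in ([(307,194),(382,194)],[(400,256),(484,203)]):
    p=ray('top0',e,0.04); print(p,np.linalg.norm(p[0]-p[1]))
E
```

```text
[[ 0.57997903 -0.06770896  0.04      ]
 [ 0.5838975  -0.27125824  0.04      ]] 0.20358699577930772
[[ 0.41692327 -0.32256127  0.04      ]
 [ 0.56485593 -0.55838356  0.04      ]] 0.2783814365171592
```

View pics/caseT.png

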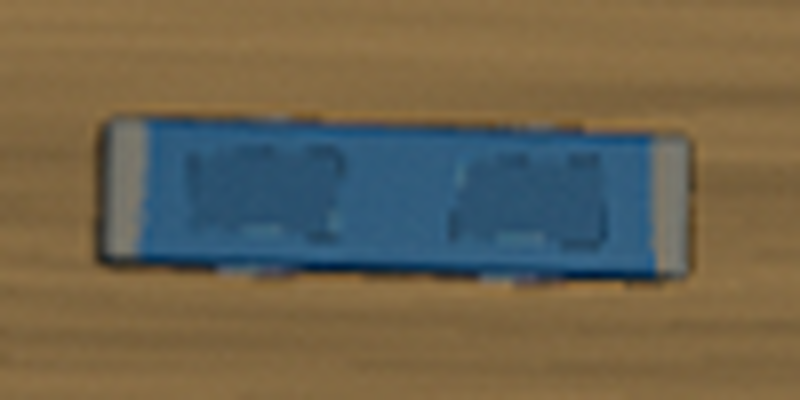

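View pics/standT.png

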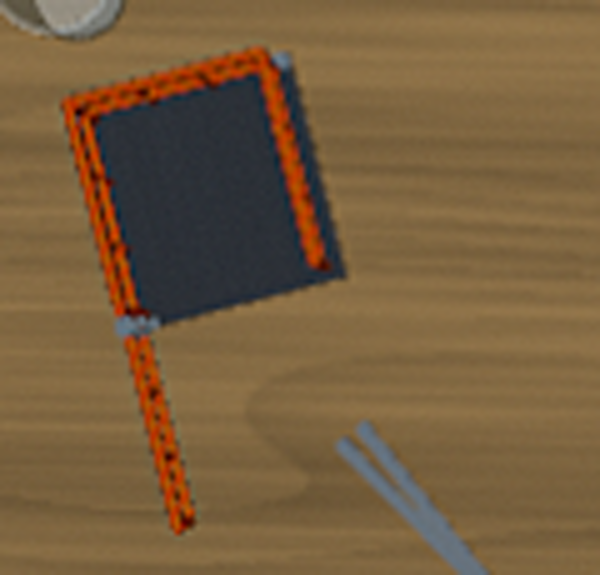

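View pics/sc.png

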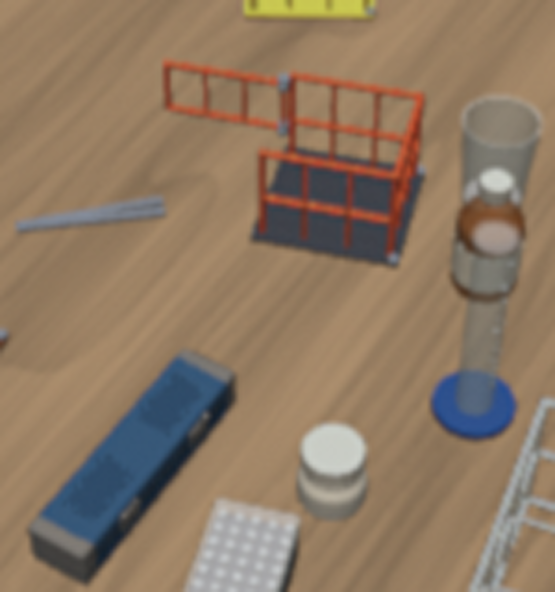

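The top crop confirms the case at (344,194): it is about 203 mm long, against 278 mm for the other. In the scene crop the orange gate is open, pointing out. Next I fit the poses.

```bash
cat > fit.py <<'E'
from h import *
from scipy.optimize import least_squares
def fit(obs,x0):
    # obs: list (view, localxyz, uv)
    def T(p,l): c,s=np.cos(p[2]),np.sin(p[2]); l=np.array(l); return [p[0]+c*l[0]-s*l[1],p[1]+s*l[0]+c*l[1],l[2]]
    def f(p): return np.concatenate([proj(v,[T(p,l)])[0]-uv for v,l,uv in obs])
    r=least_squares(f,x0); return r.x,r.fun.reshape(-1,2)
E
python3 - <<'E'
from fit import *
tc=lambda u,v:np.array([295+(u+.5)/8-.5,170+(v+.5)/8-.5])
ts=lambda u,v:np.array([180+(u+.5)/5-.5,160+(v+.5)/5-.5])
sc=lambda u,v:np.array([215+(u+.5)/3.7-.5,140+(v+.5)/3.7-.5])
# case x axis along +y world ~ yaw 90deg: local +x = image left ; local y=-world x= image down
o=[('top0',(.1,-.025,.04),tc(107,118)),('top0',(.1,.025,.04),tc(103,260)),('top0',(-.1,-.025,.04),tc(690,137)),('top0',(-.1,.025,.04),tc(688,275)),
 ('scene0',(-.1,.025,.04),sc(35,530)),('scene0',(-.1,-.025,.04),sc(90,553)),('scene0',(.1,-.025,.04),sc(234,375)),('scene0',(.1,.025,.04),sc(190,351))]
p,r=fit(o,[.58,-.17,1.57]);print('case',p,np.degrees(p[2]));print(r.round(1))
o=[('top0',(-.056,-.052,.098),ts(320,266)),('top0',(.056,.052,.098),ts(70,103)),('top0',(.056,-.052,.098),ts(264,53)),
('top0',(-.065,-.062,.006),ts(346,275)),('top0',(.065,-.062,.006),ts(290,55)),
('scene0',(-.056,-.052,.098),sc(263,152)),('scene0',(.056,-.052,.098),sc(403,175)),('scene0',(.056,.052,.098),sc(420,95)),('scene0',(-.056,.052,.098),sc(294,77)),
('scene0',(-.065,-.062,.006),sc(253,238))]
p,r=fit(o,[.58,.17,0]);print('stand',p,np.degrees(p[2]));print(r.round(1))
def S(l): c,s=np.cos(p[2]),np.sin(p[2]); return [p[0]+c*l[0]-s*l[1],p[1]+s*l[0]+c*l[1],l[2]]
print('hinge',S((-.064,.052,.085)),proj('top0',[S((-.064,.052,.085))]))
print('tip',ray('top0',[ts(183,530)],.088),ray('scene0',[sc(166,63)],.088))
print('beaker',ray('top0',[(190,153)],.09),'bottle',ray('top0',[(228,141)],.115),'cyl',ray('top0',[(277,130)],.0),'jar',ray('top0',[(322,146)],.055),'tip',ray('top0',[(363,150)],.05),'forc',ray('top0',[(249,246),(280,281)],0))
E
```

```text
case [ 0.58457731 -0.16856084  1.56762198] 89.81812351211704
[[-0.4 -1.4]
 [-0.3 -0.6]
 [ 0.3 -2. ]
 [ 0.3 -0.9]
 [-2.2 -1.1]
 [-1.4  1.2]
 [ 1.2 -1.8]
 [-1.8 -2.2]]
stand [0.5682087  0.16491537 0.27947427] 16.01269634313888
[[-0.6 -1.7]
 [-0.1 -0.4]
 [-0.4 -0.8]
 [ 1.  -0.1]
 [ 0.3 -1.4]
 [-0.6 -0.7]
 [-2.1 -0.6]
 [ 0.1 -0.6]
 [-0.5 -1.4]
 [-1.4 -0.6]]
hinge [np.float64(0.4923476397182594), np.float64(0.19724337895734972), 0.085] [[205.69385941 224.50492669]]
tip [[0.38618184 0.16699155 0.088     ]] [[0.39215703 0.16444154 0.088     ]]
beaker [[0.67891533 0.24309236 0.09      ]] bottle [[0.7077784 0.140986  0.115    ]] cyl [[0.76068159 0.0169506  0.        ]] jar [[ 0.70886704 -0.1053326   0.055     ]] tip [[ 0.70126995 -0.21684191  0.05      ]] forc [[0.43576209 0.08818683 0.        ]
 [0.34085013 0.00070289 0.        ]]
```

The case is at about (0.584, -0.169) with yaw 90°. The stand is at (0.568, 0.165) with yaw 16°, and the gate is at about 90°. Moving above the middle of the case.

>>> send_rows(moves=[0,0,-3.63,1.98,-3.83,-0.2,1,0,0,-3.63,1.98,-3.83,-0.2,1,0,0,-3.63,1.98,-3.83,-0.2,1,0,0,-3.63,1.98,-3.83,-0.2,1,0,0,-3.63,1.98,-3.83,-0.2,1,0,0,-3.63,1.98,-3.83,-0.2,1,0,0,-3.63,1.98,-3.83,-0.2,1,0,0,-3.63,1.98,-3.83,-0.2,1,0,0,-3.63,1.98,-3.83,-0.2,1,0,0,-3.63,1.98,-3.83,-0.2,1,0,0,-3.63,1.98,-3.83,-0.2,1,0,0,-3.63,1.98,-3.83,-0.2,1,0,0,-3.63,1.98,-3.83,-0.2,1,0,0,-3.63,1.98,-3.83,-0.2,1,0,0,-3.63,1.98,-3.83,-0.2,1,0,0,-3.63,1.98,-3.83,-0.2,1,0,0,-3.63,1.98,-3.83,-0.2,1,0,0,-3.63,1.98,-3.83,-0.2,1,0,0,-3.63,1.98,-3.83,-0.2,1,0,0,-3.63,1.98,-3.83,-0.2,1])

```text
time_s: 2.1
position: [0.582, -0.1708, 0.182]
tcp_rot: [[0.001, 1.0, -0.001], [1.0, -0.001, 0.001], [0.001, -0.001, -1.0]]
force: [0.2, 0.1, 0.5]
opening: 1.0
```

```bash
python3 - <<'E'
from h import *
snap('top','top1');snap('scene','scene1')
s=read_state();print(s['time_s'],s['position'],s['tcp_rot'].round(3),s['joint_positions'].round(1),s['force'],s['moment'])
a=cv2.imread('pics/top1.png');b=cv2.imread('pics/scene1.png')
cv2.imwrite('pics/c1.png',np.hstack([cv2.resize(a[130:280,270:420],(400,400)),cv2.resize(b[160:310,190:340],(400,400))]))
E
```

```text
2.2 [ 0.58466362 -0.17509862  0.18208636] [[ 0.003  1.     0.004]
 [ 1.    -0.003 -0.003]
 [-0.003  0.004 -1.   ]] [-27.1  31.7  86.8  -0.1  61.2 -26.9] [0.4681052  0.02006135 0.03016648] [-0.07814449  0.02248037  0.0516924 ]
```

View pics/c1.png

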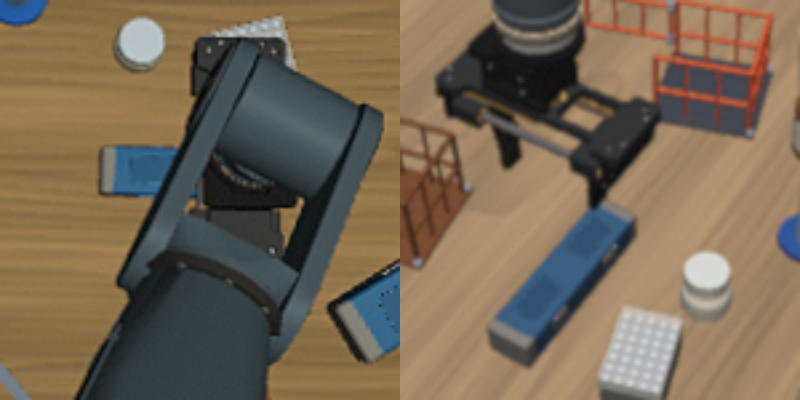

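>>> send_rows(moves=[0,0,0,0,0,-3,1,0,0,0,0,0,-3,1,0,0,0,0,0,-3,1,0,0,0,0,0,-3,1,0,0,0,0,0,-2.5,1,0,0,0,0,0,-1.5,1,0,0,0,0,0,-1,1,0,0,0,0,0,-0.4,1,0,0,0,0,0,0,1,0,0,0,0,0,0,1])

```text
time_s: 3.2
position: [0.5825, -0.1696, 0.0096]
tcp_rot: [[-0.002, 1.0, 0.002], [1.0, 0.002, -0.001], [-0.001, 0.002, -1.0]]
force: [0.9, -0.1, 0.1]
opening: 0.999
```

```bash
python3 - <<'E'
from h import *
s=read_state();print(s['time_s'],s['position'],s['tcp_rot'].round(3),s['joint_positions'].round(1),s['force'],s['moment'])
snap('scene','scene2')
b=cv2.imread('pics/scene2.png')
cv2.imwrite('pics/c2.png',cv2.resize(b[160:310,190:340],(600,600)))
E
```

```text
3.2 [ 0.58250901 -0.16957391  0.00955403] [[-0.002  1.     0.002]
 [ 1.     0.002 -0.001]
 [-0.001  0.002 -1.   ]] [-26.8  45.8  92.7   0.   41.4 -26.9] [ 0.94896509 -0.09153352  0.13210155] [-0.09500592  0.06923368  0.00025404]
```

View pics/c2.png

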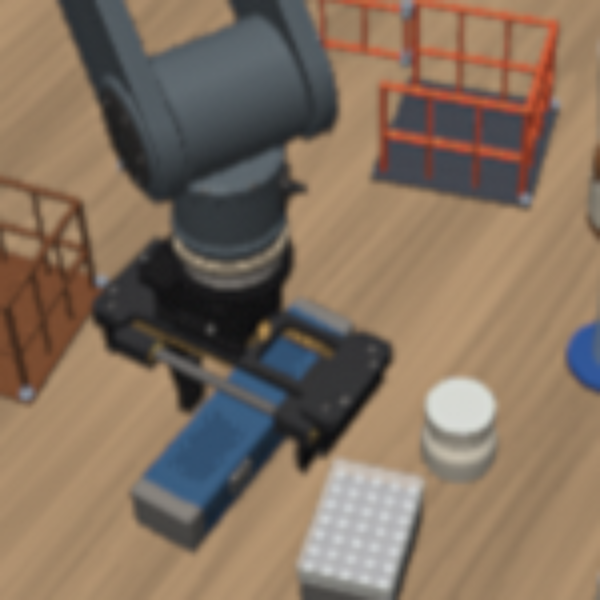

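The crop shows the fingers at (190,390) and (305,450) astride the middle of the case. I'll go slightly lower, close and lift level.

>>> send_rows(moves=[0,0,0,0,0,-0.4,1,0,0,0,0,0,0,-1,0,0,0,0,0,0,-1,0,0,0,0,0,0,-1,0,0,0,0,0,0,-1,0,0,0,0,0,0,-1,0,0,0,0,0,0,-1,0,0,0,0,0,0,-1])

```text
time_s: 4.05
position: [0.5814, -0.1692, 0.0046]
tcp_rot: [[-0.002, 1.0, -0.001], [1.0, 0.002, 0.0], [0.0, -0.001, -1.0]]
force: [-0.8, 0.3, 1.6]
opening: 0.572
```

```bash
python3 - <<'E'
from h import *
s=read_state();print(s['time_s'],s['position'],s['opening'],s['force'],s['moment'])
E
```

```text
4.05 [ 0.58138276 -0.16921329  0.00457052] 0.5718646489875091 [-0.76408852  0.25378125  1.59761177] [-0.14975505  0.28685562 -0.04648127]
```

>>> send_rows(moves=[0,0,0,0,0,0.5,-1,0,0,0,0,0,1,-1,0,0,0,0,0,1,-1,0,0,0,0,0,0.5,-1,0,0,0,0,0,0,-1,0,0,0,0,0,0,-1,0,0,0,0,0,0,-1,0,0,0,0,0,0,-1])

```text
time_s: 4.85
position: [0.5814, -0.1691, 0.0342]
tcp_rot: [[-0.002, 1.0, -0.001], [1.0, 0.002, 0.0], [0.0, -0.001, -1.0]]
force: [-1.0, -0.5, -3.7]
opening: 0.571
```

```bash
python3 - <<'E'
from h import *
s=read_state();print(s['time_s'],s['position'],s['opening'],s['force'],s['moment'],s['tau'])
snap('scene','scene3')
for i in range(3):
    capture('scene'); s=read_state();print(s['position'],s['force'],s['moment'])
b=cv2.imread('pics/scene3.png')
cv2.imwrite('pics/c3.png',cv2.resize(b[160:310,190:340],(600,600)))
E
```

```text
4.85 [ 0.58140476 -0.16908831  0.03415017] 0.571013323375074 [-1.0172027  -0.53389583 -3.72225595] [ 0.06430718  0.02148671 -0.02079317] [ 7.81839655e-03 -4.91924036e+01 -1.14022923e+01 -4.73754492e-02
  1.09827798e-02  2.97428996e-04]
[ 0.5815054  -0.16917345  0.03418561] [-0.12975077  0.22553989 -4.45488319] [0.04982696 0.06065477 0.01985541]
[ 0.58158668 -0.16916866  0.03424128] [ 0.65982813 -0.30872127 -5.39664919] [ 0.09326427  0.04184014 -0.00411977]
[ 0.58161091 -0.16919463  0.03430999] [-0.56095147 -0.72728114 -4.06390019] [ 0.09273587  0.07408121 -0.07724851]
```

View pics/c3.png

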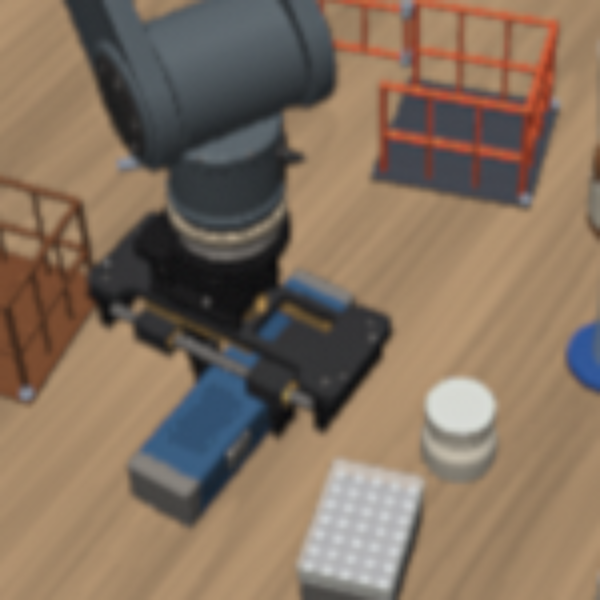

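```bash
python3 - <<'E'
from h import *
A=[]
for i in range(12):
    capture('scene'); s=read_state();A.append(np.r_[s['force'],s['moment'],s['tau']])
A=np.array(A);print(A.mean(0).round(3));print((A.std(0)/12**.5).round(3),s['time_s'])
E
```

```text
[ 1.3000e-02 -4.8000e-02 -4.4780e+00  4.6000e-02  3.8000e-02 -3.0000e-03
 -1.0000e-03 -4.9035e+01 -1.1387e+01 -4.8000e-02  1.0000e-02  0.0000e+00]
[0.172 0.1   0.137 0.007 0.01  0.007 0.    0.002 0.002 0.    0.    0.   ] 5.65
```

>>> send_rows(moves=[0,0,0,0,0,-0.5,-1,0,0,0,0,0,-1,-1,0,0,0,0,0,-0.7,-1,0,0,0,0,0,-0.5,-1,0,0,0,0,0,-0.2,-1,0,0,0,0,0,-0.1,-1,0,0,0,0,0,0,0.9,0,0,0,0,0,0,0.9,0,0,0,0,0,0,0.9,0,0,0,0,0,0,0.9,0,0,0,0,0,0,0.9])

```text
time_s: 6.75
position: [0.5821, -0.1694, 0.0048]
tcp_rot: [[-0.002, 1.0, 0.001], [1.0, 0.002, -0.0], [-0.0, 0.001, -1.0]]
force: [-0.7, -0.6, 0.5]
opening: 0.914
```

```bash
python3 - <<'E'
from h import *
A=[]
for i in range(10):
    capture('scene'); s=read_state();A.append(np.r_[s['force'],s['moment'],s['tau']])
A=np.array(A);print(A.mean(0).round(3));print((A.std(0)/10**.5).round(3),s['time_s'],s['opening'],s['position'])
E
```

```text
[ 1.1000e-02  2.5000e-02 -3.1100e-01 -9.3000e-02  6.4000e-02 -3.0000e-03
 -2.0000e-03 -4.7209e+01 -9.4360e+00  3.4000e-02  6.6000e-02 -0.0000e+00]
[0.212 0.166 0.104 0.009 0.008 0.011 0.    0.005 0.004 0.    0.001 0.   ] 7.25 0.9493292748815441 [ 0.58170887 -0.16922724  0.00449654]
```

The vertical load is 4.2 N and the moment change is ΔMx = +0.14 N m, which puts the centre of mass at y ≈ −33 mm, so the −y end is heavy. I'll re-grip 42 mm towards the light (+y) end. The moment there should cross-check this.

>>> send_rows(moves=[0,0,0,0,1.5,0,0.9,0,0,0,0,1.7,0,0.9,0,0,0,0,1,0,0.9,0,0,0,0,0,0,0.9,0,0,0,0,0,0,0.9,0,0,0,0,0,0,-1,0,0,0,0,0,0,-1,0,0,0,0,0,0,-1,0,0,0,0,0,0,-1,0,0,0,0,0,0,-1,0,0,0,0,0,0,-1,0,0,0,0,0,0.5,-1,0,0,0,0,0,0.8,-1,0,0,0,0,0,0.5,-1,0,0,0,0,0,0,-1,0,0,0,0,0,0,-1])

```text
time_s: 8.85
position: [0.5818, -0.1272, 0.0228]
tcp_rot: [[-0.002, 1.0, 0.0], [1.0, 0.002, -0.0], [-0.0, 0.0, -1.0]]
force: [-0.3, 0.5, -4.5]
opening: 0.572
```

```bash
python3 - <<'E'
from h import *
snap('scene','scene4');A=[]
for i in range(5):
    capture('scene'); s=read_state();A.append(np.r_[s['force'],s['moment'],s['tau']])
A=np.array(A);print(A.mean(0).round(3),s['time_s'],s['opening'],s['position'])
b=cv2.imread('pics/scene4.png')
cv2.imwrite('pics/c4.png',cv2.resize(b[160:310,190:340],(600,600)))
E
```

```text
[ 2.6000e-01 -1.9400e-01 -3.8220e+00  2.1600e-01  4.8000e-02 -6.0000e-03
  6.0000e-03 -4.8739e+01 -1.0569e+01 -1.5000e-01 -5.6000e-02 -0.0000e+00] 9.15 0.570304835509592 [ 0.58155861 -0.12718368  0.02230488]
```

View pics/c4.png

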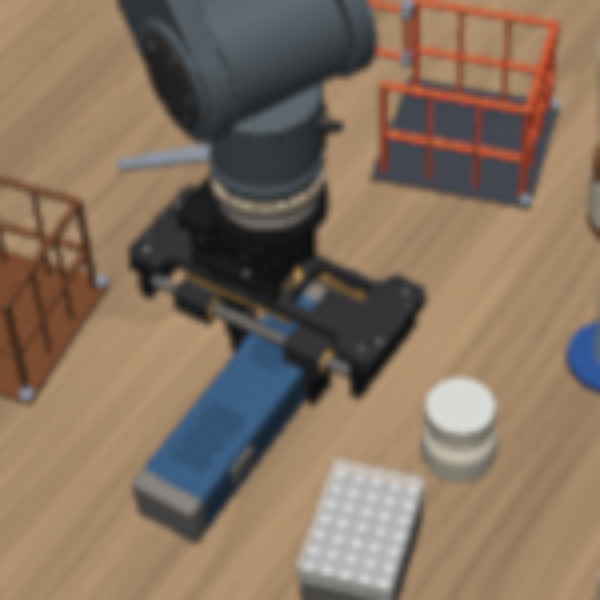

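The moment change is now 0.31 N m, which matches the prediction for heavy end = −y. In the crop the case is held, with its near end possibly sagging slightly at (190,540). I'll lift with the heavy end tilting down, but first check the route.

```bash
python3 - <<'E'
from h import *
from scipy.spatial.transform import Rotation as R
R0=R.from_euler('x',20,degrees=True)
Rf=R.from_euler('z',-74,degrees=True)*R.from_euler('x',90,degrees=True)
rv=(Rf*R0.inv()).as_rotvec(degrees=True);print(rv,np.linalg.norm(rv),(rv/20).round(2))
for k in range(0,21,4):
    q=R.from_rotvec(rv*k/20,degrees=True)*R0
    print(k,'heavy',q.apply([0,-1,0]).round(2),'toolz',q.apply([0,0,-1]).round(2))
E
```

```text
[ 59.52598219 -44.85604496 -64.06107121] 98.28137244226839 [ 2.98 -2.24 -3.2 ]
0 heavy [ 0.   -0.94 -0.34] toolz [ 0.    0.34 -0.94]
4 heavy [-0.13 -0.83 -0.54] toolz [ 0.24  0.5  -0.83]
8 heavy [-0.2  -0.66 -0.72] toolz [ 0.48  0.58 -0.66]
12 heavy [-0.2  -0.45 -0.87] toolz [ 0.69  0.56 -0.45]
16 heavy [-0.13 -0.22 -0.97] toolz [ 0.86  0.46 -0.22]
20 heavy [-0.  0. -1.] toolz [ 0.96  0.28 -0.  ]
```

>>> send_rows(moves=[0,0,0,0,0,1,-1,0,0,0,0,0,2,-1,2,0,0,0,0,2.5,-1,3,0,0,0,0,2.5,-1,4,0,0,0,0,2.5,-1,4,0,0,0,0,2.5,-1,4,0,0,0,0,2.5,-1,3,0,0,0,0,2.5,-1])

```text
time_s: 9.95
position: [0.5815, -0.128, 0.2042]
tcp_rot: [[-0.002, 1.0, 0.001], [0.939, 0.002, 0.343], [0.343, 0.001, -0.939]]
force: [-0.3, -0.6, -4.4]
opening: 0.572
```

```bash
python3 - <<'E'
from h import *
snap('scene','scene5')
s=read_state();print(s['time_s'],s['position'],s['tcp_rot'].round(3),s['joint_positions'].round(1),s['force'],s['moment'])
b=cv2.imread('pics/scene5.png')
cv2.imwrite('pics/c5.png',cv2.resize(b[140:310,170:340],(600,600)))
E
```

```text
10.0 [ 0.58369201 -0.13023032  0.20780018] [[-0.003  1.     0.007]
 [ 0.94   0.     0.34 ]
 [ 0.34   0.008 -0.94 ]] [-32.1  32.5  83.7  17.6  75.1 -38.5] [ 1.47006234 -1.48349247 -1.17126899] [-0.24233699 -0.0775577  -0.01831715]
```

View pics/c5.png

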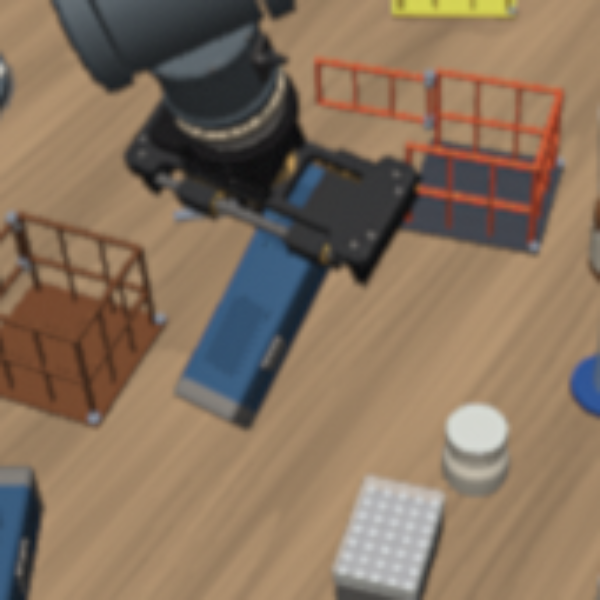

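>>> send_rows(moves=[2.98,-2.24,-3.2,0,1.2,0.8,-1,2.98,-2.24,-3.2,0,1.2,0.8,-1,2.98,-2.24,-3.2,0,1.2,0.8,-1,2.98,-2.24,-3.2,0,1.2,0.8,-1,2.98,-2.24,-3.2,0,1.2,0.8,-1,2.98,-2.24,-3.2,0,1.2,0.8,-1,2.98,-2.24,-3.2,0,1.2,0.8,-1,2.98,-2.24,-3.2,0,1.2,0.8,-1,2.98,-2.24,-3.2,0,1.2,0.8,-1,2.98,-2.24,-3.2,0,1.2,0.8,-1,2.98,-2.24,-3.2,0,1.2,0.4,-1,2.98,-2.24,-3.2,0,1.2,0.4,-1])

```text
time_s: 11.2
position: [0.581, 0.0169, 0.2901]
tcp_rot: [[0.2, 0.693, 0.693], [0.454, -0.692, 0.561], [0.868, 0.202, -0.453]]
force: [0.6, 1.6, -4.6]
opening: 0.574
```

```bash
python3 - <<'E'
from h import *
snap('scene','scene6')
s=read_state();print(s['time_s'],s['position'],s['tcp_rot'].round(3),s['joint_positions'].round(1),s['force'],s['moment'])
E
```

```text
11.25 [0.57814898 0.02038461 0.28877707] [[ 0.203  0.695  0.69 ]
 [ 0.449 -0.692  0.565]
 [ 0.87   0.195 -0.452]] [-38.7  24.3 119.4  82.2  61.7 -61.5] [-2.62906311  2.09357972 -4.71202553] [-0.68352015  1.28651652  0.22516347]
```

View pics/scene6.png

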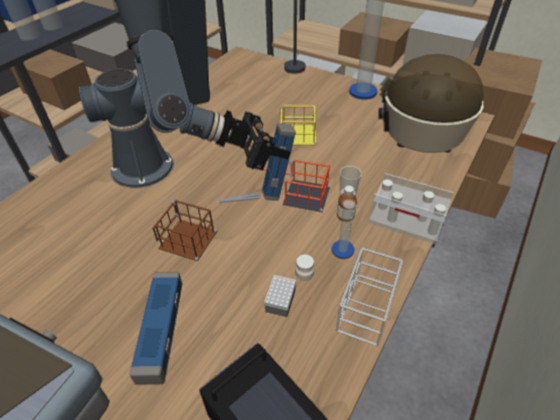

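>>> send_rows(moves=[2.98,-2.24,-3.2,0,1.9,0,-1,2.98,-2.24,-3.2,0,1.9,0,-1,2.98,-2.24,-3.2,0,1.9,0,-1,2.98,-2.24,-3.2,0,1.9,0,-1,2.98,-2.24,-3.2,0,1.9,0,-1,2.98,-2.24,-3.2,0,1.9,0,-1,2.98,-2.24,-3.2,0.1,1.9,0,-1,2.98,-2.24,-3.2,0.1,1.9,0,-1,0,0,0,0,0,0,-1,0,0,0,0,0,0,-1,0,0,0,0,0,0,-1])

```text
time_s: 12.35
position: [0.5844, 0.1683, 0.2906]
tcp_rot: [[-0.001, 0.277, 0.961], [0.002, -0.961, 0.277], [1.0, 0.002, 0.0]]
force: [-0.0, 0.4, -3.8]
opening: 0.572
```

```bash
python3 - <<'E'
from h import *
snap('scene','scene7');snap('top','top7')
s=read_state();print(s['time_s'],s['position'],s['tcp_rot'].round(3),s['joint_positions'].round(1),s['force'],s['moment'])
a=cv2.imread('pics/scene7.png')[60:230,220:390];b=cv2.imread('pics/top7.png')[110:280,150:320]
cv2.imwrite('pics/c7.png',np.hstack([cv2.resize(a,(400,400)),cv2.resize(b,(400,400))]))
E
```

```text
12.45 [0.58451003 0.16704916 0.29116189] [[-0.002  0.275  0.961]
 [ 0.001 -0.961  0.275]
 [ 1.     0.002  0.001]] [ -5.6  48.  138.2 158.3  95.8 -92.4] [ 1.06808599  0.66502721 -4.03792839] [-0.41638134  1.3961013  -0.05295146]
```

View pics/c7.png

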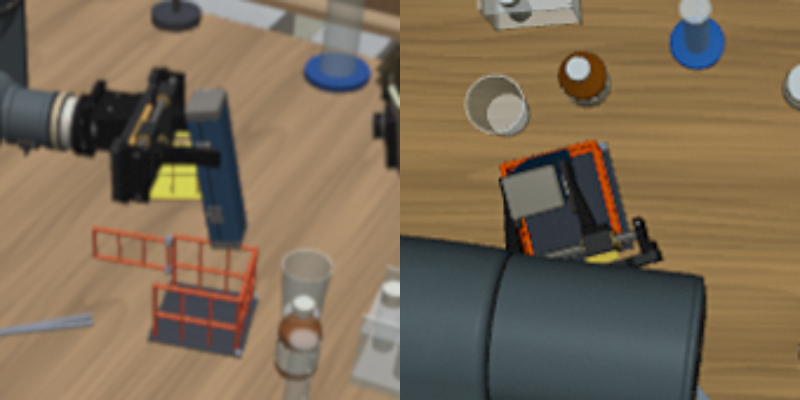

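```bash
cat > box.py <<'E'
from h import *
import sys
def box(view,f,c,zb,yaw,tilt,crop,out):
    # upright case: thickness(40) along d, width(50) across
    d=np.array([np.cos(yaw),np.sin(yaw),0]);w=np.array([-d[1],d[0],0]);u=np.array([0,0,1.])
    d2=np.cos(tilt)*d-np.sin(tilt)*u; u2=np.cos(tilt)*u+np.sin(tilt)*d
    P=[];c=np.array([c[0],c[1],zb+.1])
    for i in(-1,1):
        for a,b in((-1,-1),(1,-1),(1,1),(-1,1)): P.append(c+i*.1*u2+a*.02*d2+b*.025*w)
    q=proj(f,P); im=cv2.imread('pics/'+view)
    k=4; x0,y0,x1,y1=crop; im=cv2.resize(im[y0:y1,x0:x1],None,fx=k,fy=k,interpolation=cv2.INTER_CUBIC)
    q=((q-[x0,y0]+.5)*k).astype(int)
    E=[(0,1),(1,2),(2,3),(3,0),(4,5),(5,6),(6,7),(7,4),(0,4),(1,5),(2,6),(3,7)]
    for i,j in E: cv2.line(im,tuple(map(int,q[i])),tuple(map(int,q[j])),(0,255,0),1)
    return im
E
python3 - <<'E'
from box import *
p=np.array([.5845,.1675]);d=np.array([.961,.277]);c=p-.0155*d
a=box('scene7.png','scene7',c,.291-.142,np.radians(16),0,(250,80,350,200),'')
b=box('top7.png','top7',c,.291-.142,np.radians(16),0,(170,150,270,270),'')
cv2.imwrite('pics/c8.png',np.hstack([a,b]))
E
```

```text
(no output)
```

View pics/c8.png

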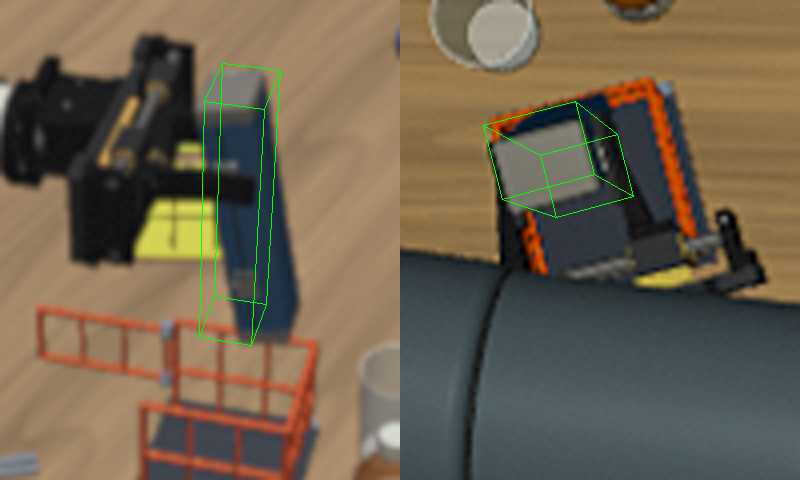

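The overlay shows the case has slipped a little: it leans with its bottom outward. I'll fit the lean.

```bash
cat >> box.py <<'E'
def boxg(view,f,g,yaw,tilt,crop,lift=.042,off=.0035):
    # g=grasp point; tilt about jaw axis at g
    d=np.array([np.cos(yaw),np.sin(yaw),0]);u=np.array([0,0,1.])
    d2=np.cos(tilt)*d-np.sin(tilt)*u; u2=np.cos(tilt)*u+np.sin(tilt)*d
    c=np.array(g)-lift*u2+off*d2
    return box(view,f,c[:2],c[2]-.1,yaw,tilt,crop,'')
E
python3 - <<'E'
from box import *
d=np.array([.961,.277,0]);g=np.array([.5845,.1675,.291])-.019*d
rows=[]
for t in(-7,-9,-11,-13):
    rows.append(boxg('scene7.png','scene7',g,np.radians(16),np.radians(t),(285,85,335,180)))
cv2.imwrite('pics/c9.png',np.hstack(rows))
E
```

```text
(no output)
```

View pics/c9.png

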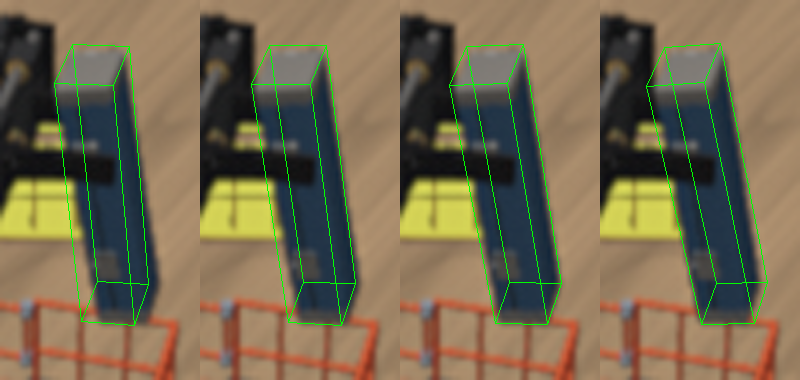

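>>> send_rows(moves=[-0.65,2.28,0,0,0,0,-1,-0.65,2.28,0,0,0,-0.5,-1,-0.65,2.28,0,0,0,-0.5,-1,-0.65,2.28,0,0,0,-0.5,-1,0,0,0,0,0,-0.5,-1,0,0,0,0,0,0,-1,0,0,0,0,0,0,-1])

```text
time_s: 13.15
position: [0.584, 0.1678, 0.2702]
tcp_rot: [[0.158, 0.276, 0.948], [0.046, -0.961, 0.272], [0.986, 0.0, -0.164]]
force: [-0.3, -0.3, -5.5]
opening: 0.575
```

```bash
python3 - <<'E'
from box import *
snap('scene','scene8');snap('top','top8')
s=read_state();print(s['time_s'],s['position'],s['tcp_rot'].round(3),s['joint_positions'].round(1),s['force'])
t=s['tcp_rot'][:,2];g=s['position']-.019*t
rows=[]
for a in(-2,0,2):
    rows.append(boxg('scene8.png','scene8',g,np.radians(16),np.radians(a),(280,90,335,190)))
    
cv2.imwrite('pics/c10.png',np.hstack(rows))
cv2.imwrite('pics/c11.png',boxg('top8.png','top8',g,np.radians(16),0,(170,150,290,270)))
E
```

```text
13.25 [0.58382334 0.16829542 0.2700854 ] [[ 0.158  0.277  0.948]
 [ 0.046 -0.961  0.273]
 [ 0.986  0.    -0.165]] [ -5.1  41.4 137.  158.7  79.1 -89.5] [ 0.13129194  0.80540362 -4.46153606]
```

View pics/c10.png

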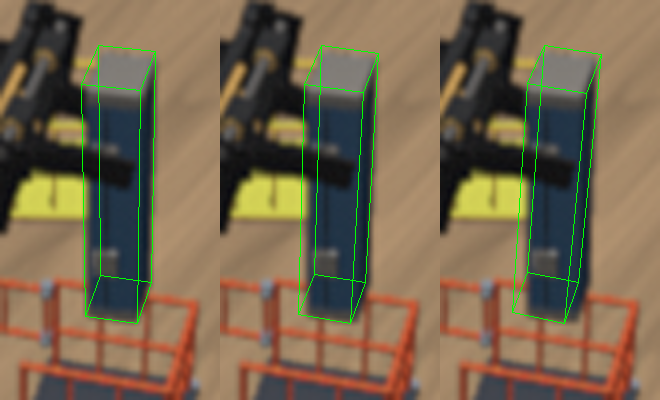

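View pics/c11.png

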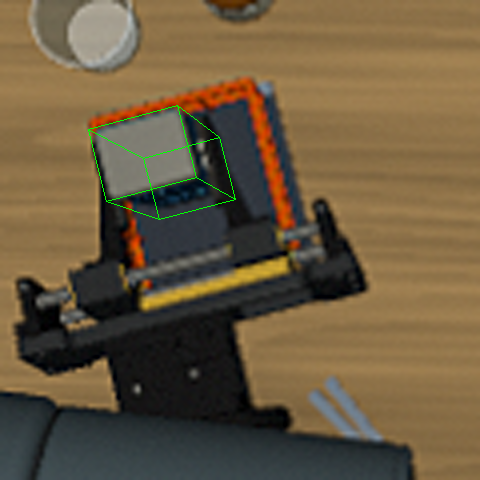

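A small lean of about 2° remains. I'll correct it while lowering into the stand.

>>> send_rows(moves=[-0.28,0.96,0,0,0,-1,-1,-0.28,0.96,0,0,0,-1.5,-1,0,0,0,0,0,-1.5,-1,0,0,0,0,0,-1.5,-1,0,0,0,0,0,-1.5,-1,0,0,0,0,0,-1.5,-1,0,0,0,0,0,-1,-1,0,0,0,0,0,-0.5,-1,0,0,0,0,0,0,-1,0,0,0,0,0,0,-1])

```text
time_s: 14.25
position: [0.5837, 0.1688, 0.1706]
tcp_rot: [[0.19, 0.277, 0.942], [0.056, -0.961, 0.272], [0.98, 0.001, -0.198]]
force: [-0.2, 0.0, -4.1]
opening: 0.578
```

```bash
python3 - <<'E'
from box import *
snap('scene','scene9');snap('top','top9')
s=read_state();print(s['time_s'],s['position'],s['tcp_rot'].round(3),s['joint_positions'].round(1),s['force'])
t=s['tcp_rot'][:,2];g=s['position']-.019*t
rows=[]
for a in(-2,0,2):
    rows.append(boxg('scene9.png','scene9',g,np.radians(16),np.radians(a),(270,110,335,220)))
    
cv2.imwrite('pics/c12.png',np.hstack(rows))
cv2.imwrite('pics/c13.png',boxg('top9.png','top9',g,np.radians(16),0,(170,150,290,270)))
E
```

```text
14.35 [0.58374848 0.16877039 0.17120376] [[ 0.19   0.277  0.942]
 [ 0.056 -0.961  0.272]
 [ 0.98   0.001 -0.198]] [ -4.9  58.9 136.8 159.4  93.3 -95.7] [-0.83144947  0.12724279 -4.08851083]
```

View pics/c12.png

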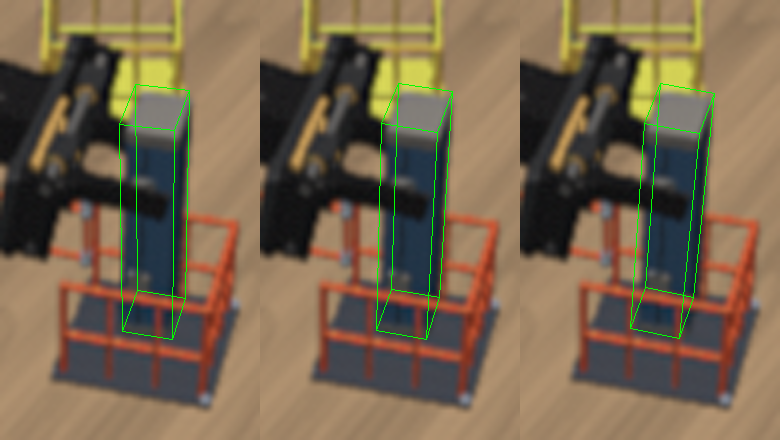

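View pics/c13.png

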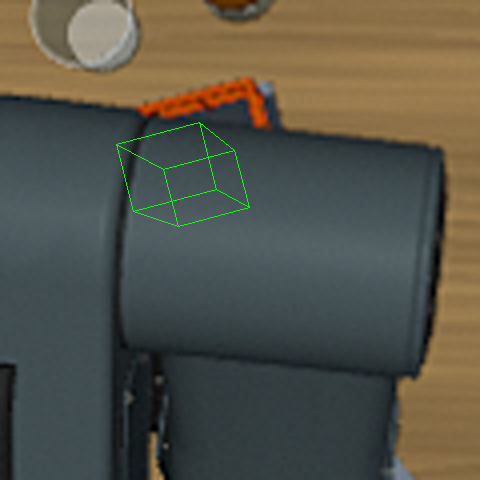

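>>> send_rows(moves=[-0.4,1.4,0,0,0,-0.6,-1,0,0,0,0,0,-0.8,-1,0,0,0,0,0,-0.5,-1,0,0,0,0,0,-0.2,-1,0,0,0,0,0,0,-1,0,0,0,0,0,0,-1])

```text
time_s: 14.95
position: [0.5837, 0.1688, 0.1494]
tcp_rot: [[0.215, 0.277, 0.937], [0.063, -0.961, 0.27], [0.975, 0.001, -0.224]]
force: [-1.2, 0.4, -3.1]
opening: 0.571
```

>>> send_rows(moves=[0,0,0,0,0,-0.15,-1,0,0,0,0,0,-0.15,-1,0,0,0,0,0,0,-1])

```text
time_s: 15.25
position: [0.5838, 0.1687, 0.1464]
tcp_rot: [[0.215, 0.277, 0.937], [0.063, -0.961, 0.27], [0.975, 0.001, -0.224]]
force: [-0.1, 0.2, -4.4]
opening: 0.574
```

>>> send_rows(moves=[0,0,0,0,0,-0.15,-1,0,0,0,0,0,-0.1,-1,0,0,0,0,0,0,-1])

```text
time_s: 15.55
position: [0.5838, 0.1687, 0.1439]
tcp_rot: [[0.215, 0.277, 0.937], [0.063, -0.961, 0.27], [0.975, 0.001, -0.224]]
force: [-0.0, -0.6, -2.9]
opening: 0.572
```

>>> send_rows(moves=[0,0,0,0,0,-0.1,-1,0,0,0,0,0,-0.1,-1,0,0,0,0,0,0,-1])

```text
time_s: 15.85
position: [0.5838, 0.1688, 0.1436]
tcp_rot: [[0.211, 0.277, 0.937], [0.062, -0.961, 0.27], [0.976, 0.001, -0.22]]
force: [-2.2, -0.5, 3.7]
opening: 0.57
```

```bash
python3 - <<'E'
from box import *
snap('scene','scene10');F=[]
for i in range(4):
    capture('top');s=read_state();F.append(s['force'])
print(s['time_s'],s['position'],np.mean(F,0),s['joint_positions'].round(1))
t=s['tcp_rot'][:,2];g=s['position']-.019*t
rows=[boxg('scene10.png','scene10',g,np.radians(16),np.radians(a),(270,110,335,220)) for a in (-1,0,1)]
cv2.imwrite('pics/c14.png',np.hstack(rows))
E
```

```text
16.1 [0.58392028 0.16880962 0.14356121] [-2.51007299 -0.9073296   5.04358455] [ -4.8  62.4 136.  159.5  94.5 -96.6]
```

View pics/c14.png

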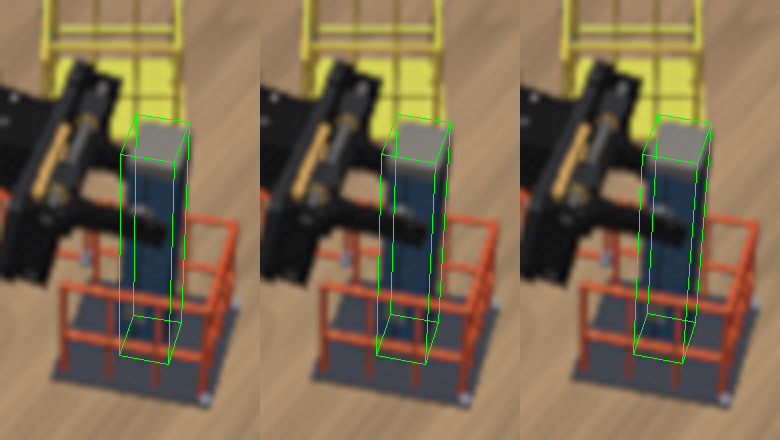

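The case is on the floor of the stand with about 9 N on it, and it is upright to within 1°. Releasing and backing off.

>>> send_rows(moves=[0,0,0,0,0,0,0.25,0,0,0,0,0,0,0.35,0,0,0,0,0,0,0.6,0,0,0,0,0,0,0.8,0,0,0,0,0,0,0.8,0,0,0,0,0,0,0.8])

```text
time_s: 16.7
position: [0.5837, 0.1688, 0.1419]
tcp_rot: [[0.215, 0.277, 0.936], [0.063, -0.961, 0.27], [0.975, 0.001, -0.224]]
force: [0.2, 0.5, 0.3]
opening: 0.881
```

```bash
python3 - <<'E'
from box import *
snap('scene','scene11')
s=read_state()
print(s['time_s'],s['position'],s['force'],s['opening'])
t=s['tcp_rot'][:,2];g=s['position']-.019*t
rows=[boxg('scene11.png','scene11',g,np.radians(16),np.radians(a),(270,110,335,220)) for a in (-1,0,1)]
cv2.imwrite('pics/c15.png',np.hstack(rows))
E
```

```text
16.75 [0.58372434 0.16875563 0.14193838] [-0.41630715 -0.18016924 -0.07317329] 0.8906038654031284
```

View pics/c15.png

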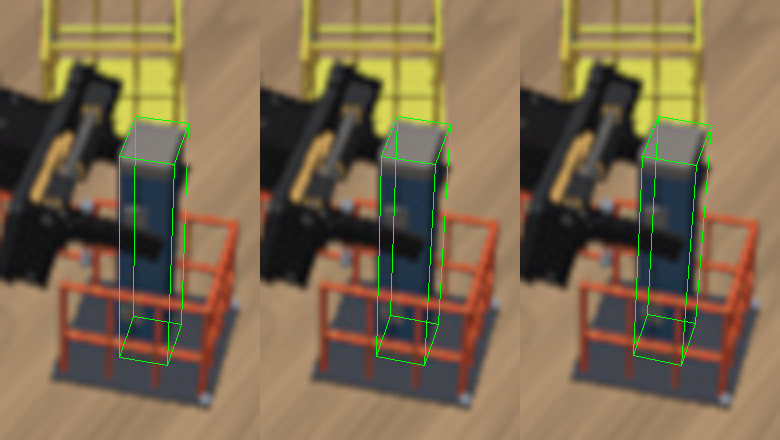

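Standing free. Backing out horizontally would drive joint 3 to its limit, so I'll rise straight up with the fingers passing along the case's sides.

>>> send_rows(moves=[0,0,0,0,0,0.5,0.85,0,0,0,0,0,1.5,0.85,0,0,0,0,0,2,0.85,0,0,0,0,0,2,0.85,0,0,0,0,0,2,0.85,0,0,0,0,0,2,0.85,0,0,0,0,0,2,0.85,0,0,0,0,0,2,0.85,0,0,0,0,0,0,0.85])

```text
time_s: 17.65
position: [0.5833, 0.169, 0.2858]
tcp_rot: [[0.208, 0.278, 0.938], [0.063, -0.961, 0.27], [0.976, 0.003, -0.218]]
force: [0.4, -0.0, -0.2]
opening: 0.925
```

```bash
python3 - <<'E'
from box import *
snap('scene','scene12')
s=read_state()
print(s['time_s'],s['position'],s['force'],s['tcp_rot'].round(3),s['joint_positions'].round(1))
im=cv2.imread('pics/scene12.png')[60:230,210:380];cv2.imwrite('pics/c16.png',cv2.resize(im,(600,600)))
E
```

```text
17.7 [0.58336466 0.168884   0.28407594] [-0.2951943   0.31587039 -0.33657302] [[ 0.211  0.278  0.937]
 [ 0.063 -0.961  0.27 ]
 [ 0.975  0.002 -0.22 ]] [ -4.8  34.9 135.6 158.   68.4 -86.5]
```

View pics/c16.png

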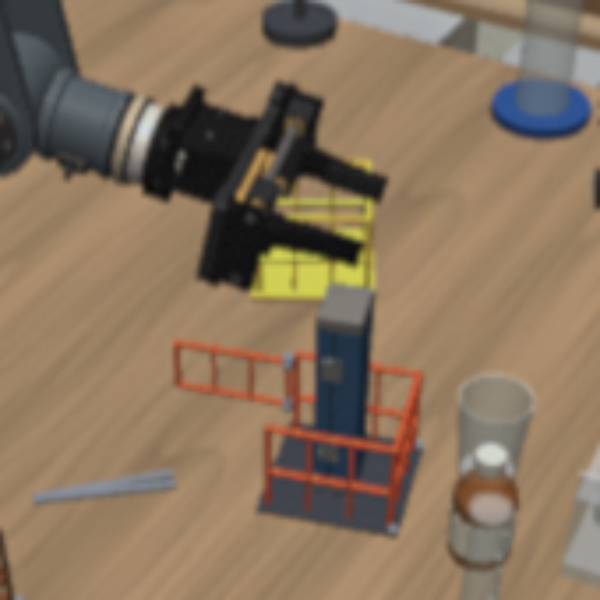

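The crop shows the case standing free inside the stand at (345,380), with the gate still open at (230,365). Next I plan the reorientation to tool-down, going through a sideways tilt to avoid the wrist singularity, and the gate path.

```bash
cat > gate.py <<'E'
import numpy as np
S=np.array([.568,.165]);a=np.radians(16);d=np.array([np.cos(a),np.sin(a)]);w=np.array([-d[1],d[0]])
H=S-.064*d+.052*w
def P(phi,r,o):
    f=np.radians(phi);return H+r*(-d*np.sin(f)-w*np.cos(f))+o*(w*np.sin(f)-d*np.cos(f))
E
python3 - <<'E'
from h import *
from gate import *
from scipy.spatial.transform import Rotation as R
s=read_state();C=R.from_matrix(s['tcp_rot'])
T=R.from_matrix(np.array([[0,1,0],[1,0,0],[0,0,-1.]]))
rv=(T*C.inv()).as_rotvec(degrees=True);print(rv,np.linalg.norm(rv),rv/16)
for k in range(0,17,4): print((R.from_rotvec(rv*k/16,degrees=True)*C).as_matrix()[:,2].round(2))
print(s['position'],P(95,.08,.045))
E
```

```text
[-65.54966038  49.43282767  61.66123739] 102.67653394771176 [-4.09685377  3.08955173  3.85382734]
[ 0.94  0.27 -0.22]
[ 0.77  0.4  -0.5 ]
[ 0.52  0.39 -0.76]
[ 0.25  0.25 -0.94]
[-0. -0. -1.]
[0.58336466 0.168884   0.28407594] [0.40502953 0.22625332]
```

>>> send_rows(moves=[-4.1,3.09,3.85,0,0,0.3,-1,-4.1,3.09,3.85,0,0,0.3,-1,-4.1,3.09,3.85,0,0,0.3,-1,-4.1,3.09,3.85,0,0,0.3,-1,-4.1,3.09,3.85,0,0,0,-1,-4.1,3.09,3.85,0,0,0,-1,-4.1,3.09,3.85,0,0,0,-1,-4.1,3.09,3.85,0,0,0,-1])

```text
time_s: 18.5
position: [0.5814, 0.1753, 0.2914]
tcp_rot: [[0.366, 0.732, 0.575], [0.634, -0.648, 0.421], [0.681, 0.21, -0.701]]
force: [-0.5, 1.1, -0.2]
opening: 0.279
```

```bash
python3 - <<'E'
from h import *
s=read_state();print(s['time_s'],s['position'],s['tcp_rot'].round(3),s['joint_positions'].round(1),s['qvel'].round(0))
E
```

```text
18.5 [0.58142771 0.1752615  0.29139346] [[ 0.366  0.732  0.575]
 [ 0.634 -0.648  0.421]
 [ 0.681  0.21  -0.701]] [ -9.2  15.7 113.1  65.4  34.  -23.7] [   7.   -4.  -32. -126.   15.   97.]
```

>>> send_rows(moves=[-4.1,3.09,3.85,-1,0.4,0,-1,-4.1,3.09,3.85,-2,0.6,0,-1,-4.1,3.09,3.85,-2,0.6,0,-1,-4.1,3.09,3.85,-2,0.6,0,-1,-4.1,3.09,3.85,-2,0.6,0,-1,-4.1,3.09,3.85,-2,0.6,0,-1,-4.1,3.09,3.85,-2,0.6,0,-1,-4.1,3.09,3.85,-2,0.6,0,-1,0,0,0,-1,0.4,0,-1,0,0,0,0,0,0,-1])

```text
time_s: 19.5
position: [0.4208, 0.2259, 0.2918]
tcp_rot: [[0.074, 0.996, 0.042], [0.993, -0.077, 0.085], [0.088, 0.035, -0.996]]
force: [0.6, 0.6, -0.6]
opening: 0.002
```

```bash
python3 - <<'E'
from h import *
from scipy.spatial.transform import Rotation as R
s=read_state();print(s['time_s'],s['position'],s['tcp_rot'].round(3),s['joint_positions'].round(1),s['opening'])
C=R.from_matrix(s['tcp_rot']);a=np.radians(-74)
y=np.array([np.cos(a),np.sin(a),0]);z=np.array([0,0,-1.]);T=R.from_matrix(np.c_[np.cross(y,z),y,z])
print((T*C.inv()).as_rotvec(degrees=True))
E
```

```text
19.5 [0.42078903 0.22591039 0.29184403] [[ 0.074  0.996  0.042]
 [ 0.993 -0.077  0.085]
 [ 0.088  0.035 -0.996]] [ 12.   11.9 100.3   4.7  64.5  14.4] 0.0022535161020943175
[ -2.8146662    5.04673696 -69.60352819]
```

>>> send_rows(moves=[-0.28,0.5,-6.96,-0.16,0,-1.4,-1,-0.28,0.5,-6.96,-0.16,0,-1.4,-1,-0.28,0.5,-6.96,-0.16,0,-1.4,-1,-0.28,0.5,-6.96,-0.16,0,-1.4,-1,-0.28,0.5,-6.96,-0.16,0,-1.4,-1,-0.28,0.5,-6.96,-0.16,0,-1.4,-1,-0.28,0.5,-6.96,-0.16,0,-1.4,-1,-0.28,0.5,-6.96,-0.16,0,-1.4,-1,-0.28,0.5,-6.96,-0.16,0,-1.4,-1,-0.28,0.5,-6.96,-0.16,0,-1.4,-1,0,0,0,0,0,0,-1,0,0,0,0,0,0,-1])

```text
time_s: 20.7
position: [0.407, 0.2247, 0.1531]
tcp_rot: [[0.961, 0.276, 0.001], [0.276, -0.961, -0.004], [-0.0, 0.004, -1.0]]
force: [-0.2, -0.6, 0.1]
opening: 0.001
```

```bash
python3 - <<'E'
from h import *
s=read_state();print(s['time_s'],s['position'],s['tcp_rot'].round(3),s['joint_positions'].round(1),s['opening'])
snap('scene','scene13');snap('top','top13')
a=cv2.imread('pics/scene13.png')[90:240,220:370];b=cv2.imread('pics/top13.png')[140:290,140:290]
cv2.imwrite('pics/c17.png',np.hstack([cv2.resize(a,(400,400)),cv2.resize(b,(400,400))]))
E
```

```text
20.7 [0.40695071 0.22470686 0.15310445] [[ 0.961  0.276  0.001]
 [ 0.276 -0.961 -0.004]
 [-0.     0.004 -1.   ]] [ 15.3  24.5 108.6  -0.3  47.   89.5] 0.0013047470849831954
```

View pics/c17.png

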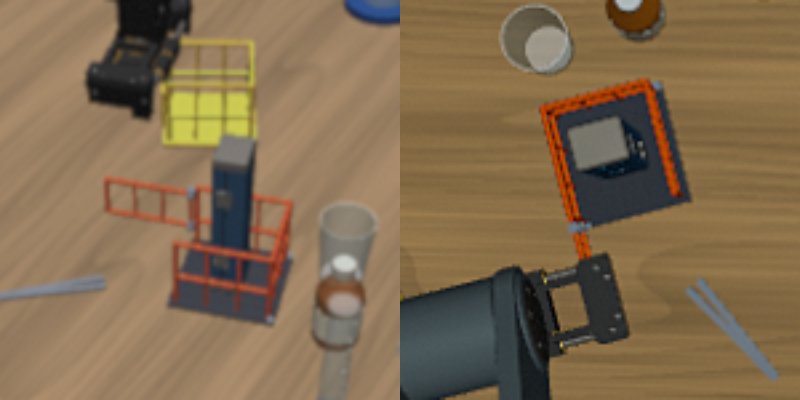

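The top crop shows the gripper to the left of the gate, with the fingertip at about +45 mm from it. The case stands well inside. Descending.

>>> send_rows(moves=[0,0,0,0,0,-2,-1,0,0,0,0,0,-2.5,-1,0,0,0,0,0,-2.5,-1,0,0,0,0,0,-1.8,-1,0,0,0,0,0,-1,-1,0,0,0,0,0,0,-1,0,0,0,0,0,0,-1])

```text
time_s: 21.5
position: [0.4076, 0.2255, 0.0561]
tcp_rot: [[0.961, 0.275, 0.003], [0.275, -0.961, -0.004], [0.002, 0.005, -1.0]]
force: [0.2, 0.3, 0.3]
opening: 0.005
```

```bash
python3 - <<'E'
from h import *
from gate import *
s=read_state();print(s['time_s'],s['position'],s['force'])
p=s['position'][:2]
pts=[P(90,.082,.025),P(80,.082,.016),P(65,.082,.016),P(50,.082,.014),P(35,.082,.014),P(20,.083,.013),P(8,.085,.013),P(0,.085,.013),P(0,.085,.010)]
for q in pts: print(q.round(4),((q-p)*100).round(2)); p=q
E
```

```text
21.5 [0.40762279 0.22554926 0.05605836] [0.22539883 0.32675594 0.30525751]
[0.4064 0.1988] [-0.12 -2.68]
[0.4114 0.1758] [ 0.5 -2.3]
[0.4198 0.1556] [ 0.83 -2.02]
[0.4347 0.1372] [ 1.49 -1.84]
[0.4522 0.1244] [ 1.75 -1.28]
[0.4734 0.1155] [ 2.12 -0.89]
[0.4911 0.1114] [ 1.77 -0.41]
[0.5031 0.1121] [1.2  0.07]
[0.506  0.1129] [0.29 0.08]
```

Sweeping the gate, each step in two gentle rows, up to about 20°.

>>> send_rows(moves=[0,0,0,-0.06,-1.34,0,-1,0,0,0,-0.06,-1.34,0,-1,0,0,0,0.25,-1.15,0,-1,0,0,0,0.25,-1.15,0,-1,0,0,0,0.4,-1,0,-1,0,0,0,0.43,-1.02,0,-1,0,0,0,0.75,-0.92,0,-1,0,0,0,0.75,-0.92,0,-1,0,0,0,0.88,-0.64,0,-1,0,0,0,0.88,-0.64,0,-1,0,0,0,1.06,-0.45,0,-1,0,0,0,1.06,-0.45,0,-1,0,0,0,0,0,0,-1,0,0,0,0,0,0,-1])

```text
time_s: 22.9
position: [0.4735, 0.1151, 0.0554]
tcp_rot: [[0.961, 0.275, 0.003], [0.275, -0.961, -0.004], [0.001, 0.005, -1.0]]
force: [0.1, -0.6, -0.2]
opening: 0.003
```

```bash
python3 - <<'E'
from h import *
s=read_state();print(s['time_s'],s['position'],s['force'])
snap('scene','scene14');snap('top','top14')
a=cv2.imread('pics/scene14.png')[90:240,220:370];b=cv2.imread('pics/top14.png')[140:290,140:290]
cv2.imwrite('pics/c18.png',np.hstack([cv2.resize(a,(400,400)),cv2.resize(b,(400,400))]))
E
```

```text
22.9 [0.47348172 0.11510066 0.05543063] [ 0.10845903 -0.56011351 -0.17037497]
```

View pics/c18.png

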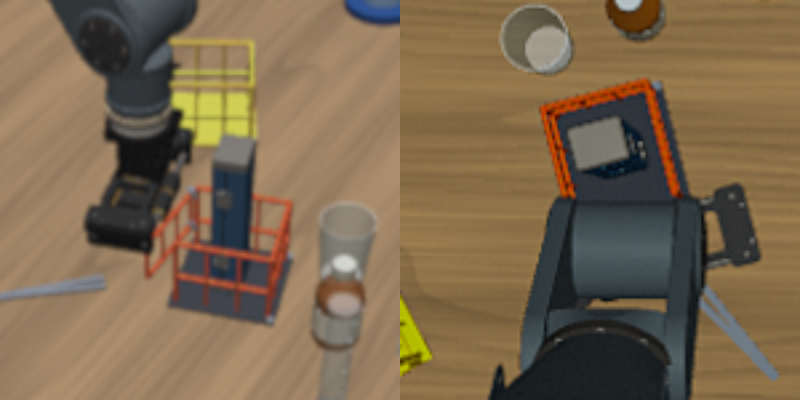

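The gate tip is at (150,265) in the scene crop, about 25° from shut. Pushing on to the stop.

>>> send_rows(moves=[0,0,0,0.89,-0.2,0,-1,0,0,0,0.89,-0.2,0,-1,0,0,0,0.6,0.03,0,-1,0,0,0,0.5,0.04,0,-1,0,0,0,0,0,0,-1,0,0,0,0,0,0,-1])

```text
time_s: 23.6
position: [0.5006, 0.1117, 0.0553]
tcp_rot: [[0.961, 0.275, -0.001], [0.275, -0.961, -0.005], [-0.002, 0.004, -1.0]]
force: [-3.0, -2.6, 1.8]
opening: 0.003
```

>>> send_rows(moves=[0,0,0,0.2,0.06,0,-1,0,0,0,0,0,0,-1,0,0,0,0,0,0,-1])

```text
time_s: 23.9
position: [0.5007, 0.1118, 0.0552]
tcp_rot: [[0.961, 0.276, -0.005], [0.276, -0.961, -0.006], [-0.006, 0.004, -1.0]]
force: [-6.6, -3.8, 5.0]
opening: 0.006
```

```bash
python3 - <<'E'
from h import *
s=read_state();print(s['time_s'],s['position'],s['force'])
snap('scene','scene15')
a=cv2.imread('pics/scene15.png')[90:240,220:370]
cv2.imwrite('pics/c19.png',cv2.resize(a,(600,600)))
E
```

```text
23.9 [0.50065063 0.11183705 0.05521118] [-6.63803426 -3.81384012  4.95569165]
```

View pics/c19.png

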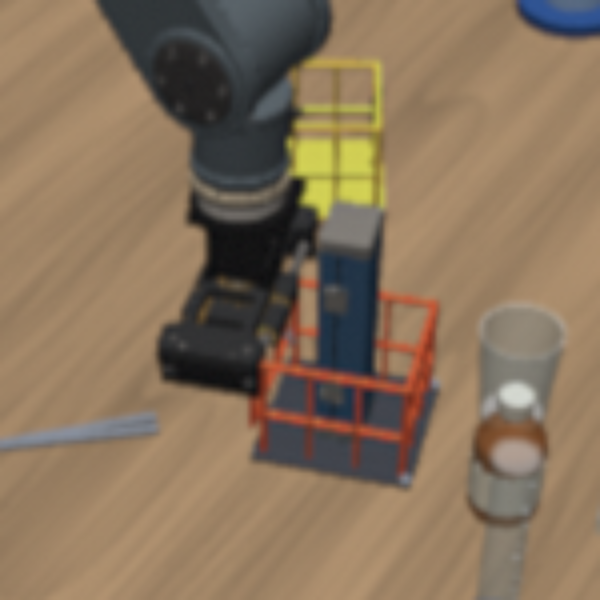

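The force rose to 8 N with no further motion, so the gate is at its stop. Backing off and looking.

>>> send_rows(moves=[0,0,0,-0.5,-0.14,0,-1,0,0,0,-1.5,-0.42,0,-1,0,0,0,-2,-0.56,0,-1,0,0,0,-2,-0.6,1,-1,0,0,0,-1,-0.8,3,-1,0,0,0,0,-1,4,-1,0,0,0,0,-2,4,-1,0,0,0,0,-4,3,-1,0,0,0,0,-4.5,1,-1,0,0,0,0,-4.5,0,-1,0,0,0,0,-4.5,0,-1,0,0,0,0,-4.5,0,-1,0,0,0,0,-4,0,-1,0,0,0,0,0,0,-1])

```text
time_s: 25.35
position: [0.4363, -0.2092, 0.2163]
tcp_rot: [[0.963, 0.27, 0.008], [0.27, -0.963, -0.01], [0.005, 0.012, -1.0]]
force: [0.2, -0.4, -0.5]
opening: 0.003
```

```bash
python3 - <<'E'
from h import *
from gate import *
s=read_state();print(s['time_s'],s['position'],s['force'])
snap('scene','scene16');snap('top','top16')
q=[]
for f in('scene16','top16'):
    G=lambda phi:[np.r_[P(phi,0,0),.085],np.r_[P(phi,.108,0),.085]]
    x0,y0=(275,140) if f[0]=='s' else (175,150)
    a=cv2.resize(cv2.imread(f'pics/{f}.png')[y0:y0+90,x0:x0+90],(400,400),interpolation=cv2.INTER_CUBIC)
    pts=((proj(f,G(0)+G(8))-[x0,y0]+.5)*400/90)
    for p,c in zip(pts,[(0,255,0)]*2+[(255,0,255)]*2): cv2.circle(a,tuple(int(v) for v in p),3,c,-1)
    q.append(a)
cv2.imwrite('pics/c20.png',np.hstack(q))
E
```

```text
25.35 [ 0.43625365 -0.20917859  0.21629245] [ 0.15953914 -0.41702357 -0.48228073]
```

View pics/c20.png

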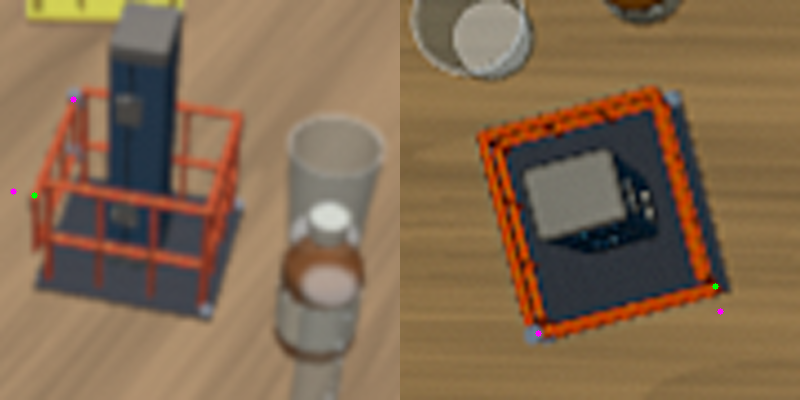

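View pics/top16.png

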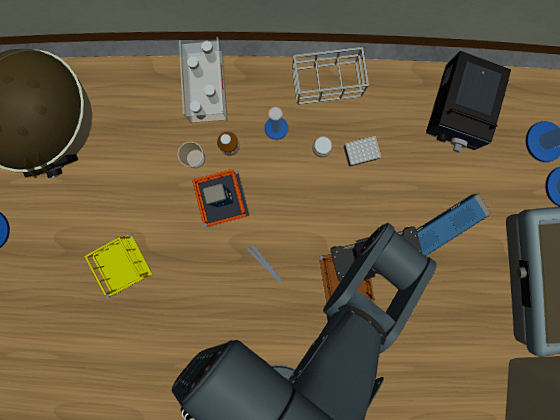

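Both crops show the gate end on the green "shut" mark, at scene (35,195) and top (715,288). The case stands inside, the bystanders are where they were, and the robot is clear.

```bash
python3 - <<'E'
from rig import hand_in
print(hand_in())
E
```

```text
the job is handed in; nothing more can be done
None
```

The case is standing upright inside the orange stand, heavy end down. I then shut the gate in front of it and handed in the job at about 25 s, well under the 69 s limit.

- **Heavy end:** I lifted the case level by 3 cm. It showed a 0.14 N m moment with a 4.2 N load, so the end towards −y was heavy. When I gripped it again 42 mm towards the light end, the moment was 0.31 N m, as predicted.
- **Slip in the grip:** the case slipped about 9–12° in the fingers, with the heavy end swinging further down. I saw this in the pictures and corrected it in three steps before lowering. At the floor, the picture showed it upright to within about 1°.
- **Setting down:** I lowered it in steps of 1–1.5 mm until it touched, with roughly 9 N on the floor, then let go. It stayed standing.
- **Gate:** I pushed it until the force rose to about 8 N with no more movement. After I backed off, both camera views put the gate's free end at the fully shut position.
- **Other things:** the beaker, bottle, jar, tip box, forceps, cylinder and the other stands look unmoved in the last top view. The brown stand is partly hidden by the arm there. At hand-in the arm was clear, about 0.2 m above the bench.

No final check failed. The only disagreement was an offset of 1–2 pixels between the two cameras in the first pose fits, about the 2 mm stated for the calibration.

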